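# Load the colour-sample tray and hold it over the reader

### The arm

A 6-joint arm with a two-finger parallel gripper is mounted at the origin on the work surface. World frame = base frame: x ahead of the robot, y to its left, z up, the work surface at z = 0. Lengths are in mm, angles in rad, forces in N, time in s.
With the tool pointing down it reaches from about 350 to 775 mm from the base axis. Payload 7.3 kg.
Tool frame: the origin (TCP) lies on the centre line of the jaws, within the pads' length; the fingertips stand 17 mm ahead of it and the grasp point (between the pads) lies 2 mm behind it; z points along the fingers, y is the line along which they close (so a half turn about z gives the same grasp; the last joint's range is limited). The gripper opens to 92 mm and grips with 3 to 60 N. Pads are 19 mm wide; open, the fingers measure 130 mm over their backs; the gripper's body (75 mm by 190 mm) begins 47 mm behind the grasp point.
Start: joints at [-1.278, 0.342, 1.524, -0, 1.275, -0.146], TCP at [223.072, -475.271, 243.741] pointing down, gripper open.
Joint ranges: [-2.53, 2.53], [-0.77, 2.02], [0.04, 2.7], [-1, 4.14], [0.28, 2.66], [-3.11, 3.11]. Speed limits (rad/s): [2.57, 2.57, 3.14, 3.14, 3.14, 3.14].

### API

Orientations are given as [roll, pitch, yaw] about the fixed x, y, z axes, in that order (R = Rz(yaw) Ry(pitch) Rx(roll)).
In Python, from plant import bot gives the robot as it stands. The module is installed in compiled form; this text tells all that it offers.
- The arm moves only by the shell command python3 -m pendant 'ROWS'. ROWS is JSON, a list of rows, each a list of 3 entries, a list of its own where there are three numbers: the shift along the world's x, y, z as a fraction of full scale, then the turn, a rotation vector about the world's x, y, z as a fraction of full scale, then the opening, from -1 (shut) to 1 (fully open), so that 0 is half open. In form: [[[tx, ty, tz], [rx, ry, rz], claw], ...]. A call has exactly 10 rows; each row shifts and turns the commanded pose from where the row before left it; what a row does not reach is not made up. Full scale, the value 1, is 30 mm for a shift and 0.12 rad for a turn. A row lasts 1/12 s, in which the tool goes at most 41.7 mm and 7.16 degrees, less where a joint would pass 70% of its speed; a pose out of reach is approached as far as the arm can. A call with a number of a shift or a turn outside -1 to 1 is refused whole. A call with a gripper value outside its range is refused whole. The fingers move at their own pace and stop on an object; the grip force is fixed at half the most. Time passes only in rows, so rows that do not move let the fingers close, or fill a call up. It gives the time, the measured TCP pose, the force, the opening and the grip force at its end, in the units of the state.
- bot.get_obs(): the state, without advancing time (a new reading comes with each control period).
- bot.capture(name): name is "scene" or "top" or "wrist"; returns the picture (384x512x3 uint8, blue, green, red); there is no depth.
- bot.camera_params(name): a dict with "fovy" (degrees; the focal length in pixels is half the picture's height over the tangent of half this angle, whatever the lens; pixels are square), "cx", "cy" (the principal point, pixels), "distortion" ([k1, k2, p1, p2, k3] as OpenCV has them; the pictures are not rectified), "camera_from_world" (4x4, takes a point from world to camera coordinates). Camera axes: x right, y down, z forward; pixel columns grow to the right and rows downward; lengths in mm; the calibration is good to about 2 mm. A picture is of the moment at which its call begins: read the wrist's pose just before it. camera_params takes no time and is no camera call; for the wrist camera it gives the pose at the moment of the call.
- bot.close_job(): hands the job in; it is judged then, once.
The state is a dict: "time": time; "joint_positions": joint angles; "dq": joint speeds; "tau": joint torques, N m; "tool_pos": TCP position; "tcp_rot": TCP orientation; "contact_force": force on the tool from outside, world axes, zero at the start; "moment": the same for the moment, N m; "grip_width": finger opening in mm; "finger_force": force on a finger pad.
Only numpy, scipy, OpenCV 4.12 (cv2) and the standard library are available. Lean on these libraries where they do the work, as an engineer would, in place of code of your own. Each camera call takes 0.05 s, during which the arm holds its last target. There are 200 camera calls.

### The job

Take the red and the blue sample ball from the grey rack and set each gently into the tray pocket with the rim of its own colour; leave the yellow ball and everything else on the bench alone. Then lift the tray by its black grip and, keeping it level so that the loose balls stay in their pockets, carry it over the white colour reader. The reader scans from below without touching, so finish while still holding the tray there: level and still, centred over the glass window, its length along the window's length (either way round), its underside about 6 cm above the glass.

Things in the scene. Friction and masses are not known exactly. Their poses are not given: they have to be found in the camera images.
- ball_red_center (a point): centre of the red sample ball, 40 mm in diameter, about 45 g, loose. It starts in one of the rack's three seats, its centre about 32 mm above the bench
- ball_blue_center (a point): centre of the blue sample ball, same size and mass, in another seat of the rack
- ball_yellow_center (a point): centre of the yellow sample ball, same size, in the remaining seat; it stays there
- rack: fixed grey plastic rack, 236 (x) by 46 (y) mm, 15 mm high, with three round seats (holes 20 mm wide) in a row along its x axis, 85 mm apart, the middle one at its centre. Origin: centre of its underside on the bench
- tray_grip (a point): middle of the tray's black grip block (30 mm along tray x, 16 mm thick along tray y, 36 mm high, from 54 to 90 mm above the tray's underside; this point is 72 mm above the underside, over the tray's middle and centre of mass). Pinch it across its 16 mm thickness from above. Axes: x along the tray's length, from the blue pocket to the red one, y across, z up. Below the block is a steel stem 16 mm in diameter. The loaded tray weighs about 0.4 kg
- tray_underside (a point): centre of the tray's underside, which lies on the bench at the start; axes as the grip's. The tray is a loose aluminium plate 222 (x) by 70 (y) by 6 mm
- pocket_red (a point): middle of the floor of the tray pocket with the red rim, on the plate's upper face 6 mm above the tray's underside, 80 mm from the grip axis (towards tray +x). The rim is a ring of 48 mm inner and 54 mm outer diameter, 6 mm high, and a 14 mm hole in the floor lets the reader see the ball; the ball lies loose on the hole, its centre 19 mm above this point
- pocket_blue (a point): the same for the pocket with the blue rim, 80 mm from the grip axis towards tray -x
- reader_window (a point): centre of the glass window on top of the fixed colour reader, a white box 270 (x) by 160 (y) mm, 60 mm high; the flat window, 226 by 60 mm, runs along x. Axes: x along the window's length, y across, z up
- tint_jar_mid (a point): middle of a small white jar, 44 mm in diameter, 60 mm high; bystander
- pigment_jar_mid (a point): middle of an amber jar with a yellow cap, 48 mm in diameter, 70 mm high; bystander
- mixing_cup_mid (a point): middle of a clear mixing cup with a black bottom, 84 mm in diameter, 95 mm high; bystander
- squeeze_bottle_mid (a point): middle of a white squeeze bottle, 60 mm in diameter, 150 mm high; bystander
- mouse_mid (a point): middle of a black computer mouse, 100 by 58 mm, 32 mm high; bystander
- spatula_grip (a point): handle of a paint spatula lying flat near the far edge of the bench; bystander
Mind the look-alikes: they are no part of the job. Of the things shaped like the part that bears ball_red_center, the red one is meant.

How it is judged (in metres and radians):
On the way, in this order (a step that is already met when the one before it is completed fails the run):
1. the red and the blue ball lie in their own pockets, let go, the tray still on the bench (distance between ball_red_center and pocket_red below 0.0245 m and distance between ball_blue_center and pocket_blue below 0.0245 m and contact force between each of ball_red, ball_blue and the fingers below 0.05 N and height (world z) of tray_underside below 0.006 m and angle between tray_underside's own z axis and vertical below 0.1 rad), for 0.2 s.
2. the tray is lifted clear of the bench with both balls in their pockets (distance between ball_red_center and pocket_red below 0.0245 m and distance between ball_blue_center and pocket_blue below 0.0245 m and height (world z) of tray_underside above 0.03 m and contact force between tray and table below 0.05 N), for 0.2 s.
At the end, for the whole second after the job is handed in: Held by the fingers only, tray middle within 30 mm of the window centre, underside 35 to 85 mm above the glass, level within 5 degrees, along the window within 10 degrees, still (under 20 mm/s, 0.15 rad/s), red and blue balls inside their own rims, yellow ball within 20 mm of its start (distance between ball_red_center and pocket_red below 0.0245 m and distance between ball_blue_center and pocket_blue below 0.0245 m and horizontal distance between tray_underside and reader_window below 0.03 m and z of tray_underside in the frame of reader_window between 0.035 and 0.085 m and angle between tray_underside's own z axis and vertical below 0.09 rad and angle between the x axis of tray_underside and the x axis of reader_window, either way round below 0.17 rad and linear speed of tray below 0.02 m/s and angular speed of tray below 0.15 rad/s and contact force between tray and the fingers above 1 N and contact force between tray and reader below 0.05 N and contact force between tray and table below 0.05 N and distance of ball_yellow_center from where it was at the start of the episode below 0.02 m); the arm keeps its last pose, push and grip.
It fails at once if a bystander (jar, cup, bottle, mouse or spatula) was moved by more than 25 mm (distance of any of tint_jar_mid, pigment_jar_mid, mixing_cup_mid, squeeze_bottle_mid, mouse_mid, spatula_grip from where it was at the start of the episode above 0.025 m).
It fails at once if the yellow ball was disturbed (moved by more than 20 mm) (distance of ball_yellow_center from where it was at the start of the episode above 0.02 m).
It fails at once if the lifted tray was tipped by more than 0.35 rad (20 degrees) (height (world z) of tray_underside above 0.02 m and angle between tray_underside's own z axis and vertical above 0.35 rad).
It fails at once if the red ball was dropped from a height (let go more than about 7 cm above the bench tray) (height (world z) of tray_underside below 0.01 m and height (world z) of ball_red_center above 0.1 m and contact force between ball_red and anything else below 0.01 N).
It fails at once if the blue ball was dropped from a height (let go more than about 7 cm above the bench tray) (height (world z) of tray_underside below 0.01 m and height (world z) of ball_blue_center above 0.1 m and contact force between ball_blue and anything else below 0.01 N).
It also fails if it takes over 72 s, if anything falls off the work surface, if the arm or the gripper's body presses on something with over 40 N, if the wrist force passes 120 N, or if a joint passes its speed limit or range.

## Working session

There is one attempt and no reset: what is moved stays moved. The work goes in short steps, Python scripts to look and compute and a shell command to move; the robot and the scene stay as the last step left them, time stands still between calls to the robot, and variables do not carry over. Pictures are saved under pics/ and viewed, at most 10 in all, crops included, and the job is handed in when it is done.

```bash
mkdir -p pics; cat > h.py <<'E'
import numpy as np, cv2
from plant import bot
def cam(n):
    p=bot.camera_params(n); f=192/np.tan(np.radians(p["fovy"])/2)
    return np.array([[f,0,p["cx"]],[0,f,p["cy"]],[0,0,1]]),np.array(p["distortion"]),np.array(p["camera_from_world"])
def ray(n,uv,c=None):
    K,d,T=c or cam(n); q=cv2.undistortPoints(np.array([[uv]],float),K,d)[0,0]
    R=T[:3,:3]; return -R.T@T[:3,3], R.T@np.array([q[0],q[1],1])
def onz(n,uv,z,c=None):
    o,d=ray(n,uv,c); return o+d*(z-o[2])/d[2]
def proj(n,P,c=None):
    K,d,T=c or cam(n); return cv2.projectPoints(np.array([P],float),cv2.Rodrigues(T[:3,:3])[0],T[:3,3],K,d)[0][0,0]
E
python3 - <<'E'
from h import *
a=bot.capture("scene");b=bot.capture("top")
cv2.imwrite("pics/scene.png",a);cv2.imwrite("pics/top.png",b)
cv2.imwrite("pics/top15.png",cv2.resize(b,(768,576)))
cv2.imwrite("pics/sc15.png",cv2.resize(a,(768,576)))
print(bot.get_obs()); print(cam("top"));print(cam("scene")[2])
E
```

```text
{'time': 0.1, 'joint_positions': array([-1.27801043e+00,  3.42620768e-01,  1.52491485e+00, -4.31198805e-06,
        1.27540962e+00, -1.45990235e-01]), 'dq': array([-0.00267156, -0.00229139, -0.00360214,  0.00051887,  0.00153412,
        0.00101568]), 'tau': array([ 1.35377450e-03, -4.32001340e+01, -2.44696140e+01,  7.19775539e-02,
        5.25939942e-02, -3.10624819e-05]), 'tool_pos': array([ 222.96092493, -474.92693878,  243.13352094]), 'tcp_rot': array([-3.14025385e+00, -1.92684616e-04,  4.38777260e-01]), 'contact_force': array([-0.13076146, -0.41279283, -0.76988236]), 'moment': array([-0.02750972, -0.02413495, -0.09285663]), 'finger_force': 0.0, 'grip_width': 91.58633984676494}
(array([[415.2315023 ,   0.        , 252.90592694],
       [  0.        , 415.2315023 , 191.89256082],
       [  0.        ,   0.        ,   1.        ]]), array([-0.07373342,  0.        ,  0.        ,  0.        ,  0.        ]), array([[ 2.57239638e-02, -9.99571893e-01,  1.39394273e-02,
        -1.61729579e+01],
       [-9.97844001e-01, -2.65167099e-02, -6.00351083e-02,
         5.78575478e+02],
       [ 6.03790347e-02, -1.23650329e-02, -9.98098932e-01,
         1.39288723e+03],
       [ 0.00000000e+00,  0.00000000e+00,  0.00000000e+00,
         1.00000000e+00]]))
[[-3.75537719e-01  9.26764881e-01  8.84743342e-03  2.08335656e+02]
 [ 7.01505311e-01  2.90472215e-01 -6.50781216e-01 -3.59221462e+02]
 [-6.05691110e-01 -2.38186372e-01 -7.59213759e-01  1.76138507e+03]
 [ 0.00000000e+00  0.00000000e+00  0.00000000e+00  1.00000000e+00]]
```

View pics/top15.png

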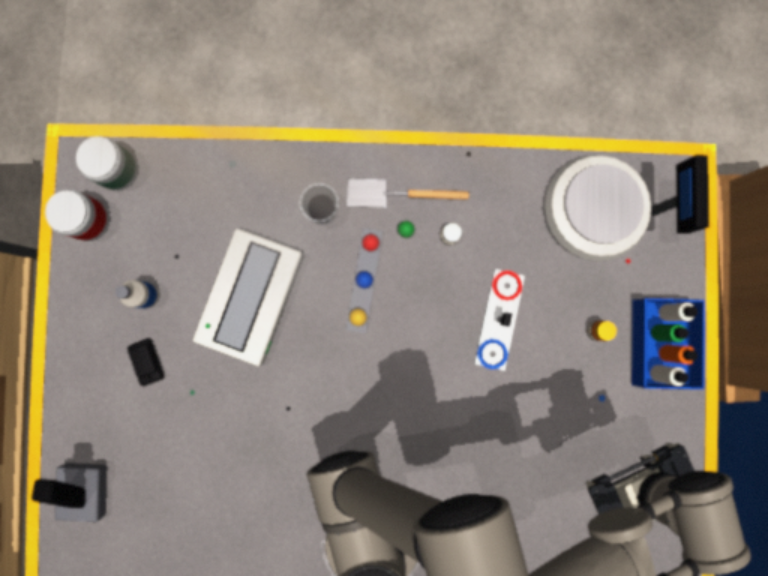

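View pics/sc15.png

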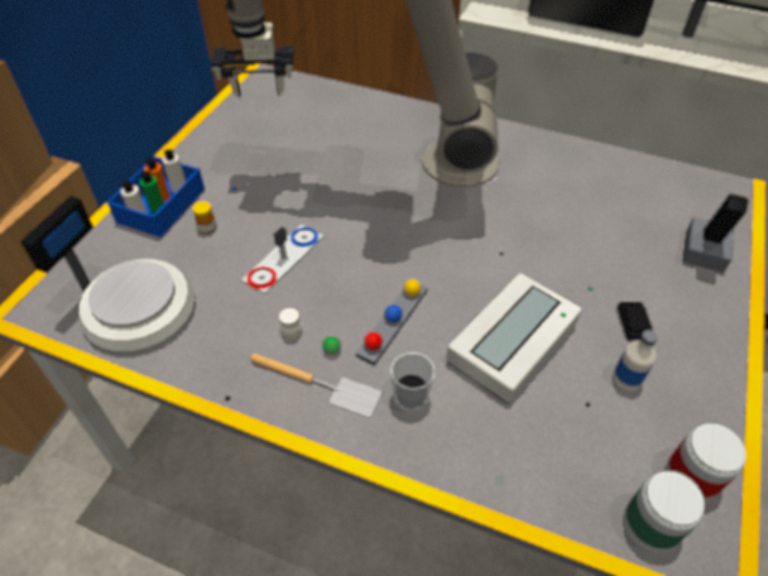

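The top view (1.5x) shows the rack balls: red (370,242), blue (364,280) and yellow (358,317). The green ball at (405,229) is loose and a look-alike. On the tray, the red rim is at (507,285), the blue rim at (492,354) and the grip at about (504,319). The reader window is at (248,297), and the cup at (320,203) stands near the red ball.

```bash
cat > m.py <<'E'
from h import *
def blobs(im,lo,hi,amin=20):
    hsv=cv2.cvtColor(im,cv2.COLOR_BGR2HSV)
    if lo[0]>hi[0]: m=cv2.inRange(hsv,(lo[0],*lo[1:]),(179,*hi[1:]))|cv2.inRange(hsv,(0,*lo[1:]),hi)
    else: m=cv2.inRange(hsv,lo,hi)
    out=[]
    for c in cv2.findContours(m,cv2.RETR_EXTERNAL,cv2.CHAIN_APPROX_NONE)[0]:
        (r,s,a)=cv2.minAreaRect(c)
        if cv2.contourArea(c)>=amin: out.append((np.round(cv2.minEnclosingCircle(c)[0],1),round(cv2.contourArea(c)),np.round(r,1),np.round(s,1),round(a)))
    return out
RED=((172,120,80),(8,255,255));BLUE=((105,120,60),(125,255,255));YEL=((14,120,100),(28,255,255));GRN=((45,80,30),(85,255,255))
E
python3 - <<'E'
from m import *
for n in("top","scene"):
    im=cv2.imread(f"pics/{n}.png")
    for k,v in dict(R=RED,B=BLUE,Y=YEL,G=GRN).items():
        for b in blobs(im,*v): 
            if b[1]<900: print(n,k,b[0],b[1],b[3],"z32",np.round(onz(n,b[0],32)[:2]),"z12",np.round(onz(n,b[0],12)[:2]))
im=cv2.imread("pics/top.png")
hsv=cv2.cvtColor(im,cv2.COLOR_BGR2HSV)
x0=125;y0=145
print(hsv[198,165],hsv[198,150],hsv[198,110])
m=cv2.inRange(hsv[145:250,125:205],(0,0,120),(179,60,190))
big=cv2.resize(im[140:255,120:360],(768,368),interpolation=cv2.INTER_CUBIC);cv2.imwrite("pics/crop1.png",big)
E
```

```text
top R [337.7 189.8] 271 [18.4 18.4] z32 [ 593. -287.] z12 [ 594. -292.]
top R [246.7 161.4] 75 [9.9 9.9] z32 [680.  23.] z12 [683.  23.]
top B [327.8 235.8] 264 [18.4 18.4] z32 [ 437. -256.] z12 [ 436. -260.]
top B [ 98.4 198.2] 20 [ 5.4 12.4] z32 [543. 520.] z12 [543. 527.]
top B [242.5 186. ] 72 [10.  9.] z32 [597.  35.] z12 [598.  35.]
top B [460.  127.5] 27 [31.  2.] z32 [ 822. -718.] z12 [ 827. -729.]
top Y [494.1 257.5] 186 [22. 19.] z32 [ 373. -840.] z12 [ 371. -852.]
top Y [403.3 220.4] 134 [12. 13.] z32 [ 494. -515.] z12 [ 494. -522.]
top Y [238.3 211.1] 78 [10. 10.] z32 [512.  46.] z12 [512.  47.]
top Y [292. 129.] 110 [38.1  3.9] z32 [ 796. -128.] z12 [ 800. -131.]
top G [445.1 221.5] 147 [10. 20.] z32 [ 494. -662.] z12 [ 494. -672.]
top G [270.3 152.4] 73 [ 9. 10.] z32 [713. -56.] z12 [717. -57.]
scene R [469. 316.] 144 [32.2 13.3] z32 [728. 692.] z12 [715. 698.]
scene R [248.5 227. ] 102 [12. 11.] z32 [680.  25.] z12 [667.  19.]
scene R [173.9 185.3] 203 [14. 18.] z32 [ 616. -275.] z12 [ 602. -287.]
scene B [420.5 247. ] 132 [18.8 10.7] z32 [551. 536.] z12 [535. 540.]
sc
[... 340 characters left out ...]
2 [1004. -654.]
scene Y [274.5 191.5] 84 [11. 10.] z32 [512.  49.] z12 [495.  44.]
scene Y [ 65.5 142.5] 102 [ 7.1 17. ] z32 [ 583. -754.] z12 [ 568. -774.]
scene Y [134.4 141. ] 129 [14. 12.] z32 [ 478. -520.] z12 [ 461. -536.]
scene Y [ 26. 133.] 720 [17.2 69.4] z32 [ 598. -930.] z12 [ 583. -953.]
scene Y [129.  80.] 368 [ 6.7 67.9] z32 [ 154. -757.] z12 [ 131. -778.]
scene Y [165.5  48. ] 70 [ 5.6 19.2] z32 [-134. -743.] z12 [-163. -763.]
scene G [437.6 345.6] 326 [41.1 18.3] z32 [843. 621.] z12 [833. 627.]
scene G [220.5 229.5] 86 [10.3 11.2] z32 [722. -51.] z12 [710. -59.]
scene G [ 98.5 129.5] 164 [23.9 10.4] z32 [ 475. -684.] z12 [ 458. -703.]
[108   7 175] [ 17  10 241] [  3  17 139]
```

View pics/crop1.png

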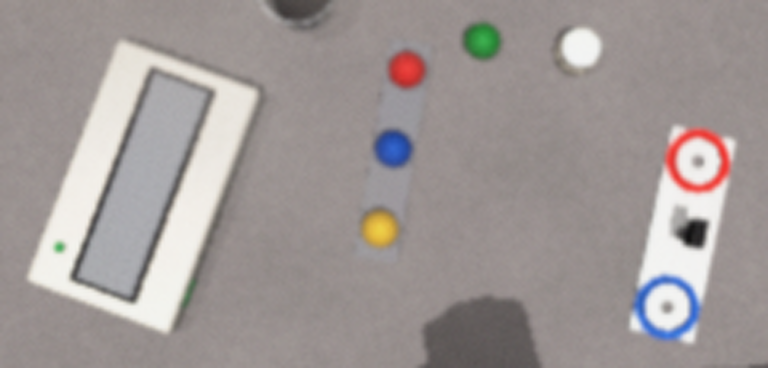

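```bash
python3 - <<'E'
from m import *
c=cam("top")
W=np.array([onz("top",(120+u/3.2,140+v/3.2),60,c) for u,v in[(150,68),(214,92),(136,300),(72,277)]])
print(np.round(W),"centre",W.mean(0),"len",np.linalg.norm(W[0]-W[3]),np.linalg.norm(W[1]-W[0]))
d=W[0]-W[3]+W[1]-W[2];print("yaw",np.arctan2(d[1],d[0]))
print("cup top",onz("top",(320/1.5,201/1.5),95,c),"jar",onz("top",(120+580/3.2,140+45/3.2),60,c),"green",onz("top",(270.3,152.4),20,c))
print(np.arctan2(-287+256-0,593-437), "rack",np.arctan2(23-46,680-512))
E
```

```text
[[670. 287.  60.]
 [647. 220.  60.]
 [431. 292.  60.]
 [453. 359.  60.]] centre [550.19690151 289.45610793  60.        ] len 229.37102467443844 71.16930770073402
yaw -0.32220977821828645
cup top [758.51515042 132.90808965  95.        ] jar [ 706.39413254 -157.88277487   60.        ] green [715.28687458 -56.91646623  20.        ]
-0.1961625148521003 rack -0.13605892243487083
```

```bash
python3 -m pendant '[[[0.5,0.9,0],[0,0,-0.5],1],[[0.8,0.9,0],[0,0,-0.5],1],[[0.8,0.9,0],[0,0,-0.5],1],[[0.8,0.9,0],[0,0,-0.5],1],[[0.8,0.9,0],[0,0,-0.5],1],[[0.8,0.9,0],[0,0,-0.5],1],[[0.8,0.9,0],[0,0,-0.5],1],[[0.8,0.9,0],[0,0,-0.5],1],[[0.8,0.9,0],[0,0,-0.5],1],[[0.8,0.9,0],[0,0,-0.3],1]]'
```

```text
time: 0.93
tool_pos: [454.8, -203.6, 243.5]
tcp_rot: [-3.141, 0.001, -0.14]
contact_force: [1.2, -0.3, 0.4]
grip_width: 91.9
finger_force: 0.0
```

```bash
python3 -m pendant '[[[0.75,0.76,-0.3],[0,0,0.2],0.5],[[0.75,0.76,-0.3],[0,0,0.2],0.5],[[0.75,0.76,-0.3],[0,0,0.2],0.5],[[0.75,0.76,-0.3],[0,0,0.2],0.5],[[0.75,0.76,-0.3],[0,0,0.2],0.5],[[0.75,0.76,-0.3],[0,0,0.2],0.5],[[0.75,0.76,-0.3],[0,0,0.2],0.5],[[0.75,0.76,-0.3],[0,0,0.2],0.5],[[0.7,0.7,-0.3],[0,0,0.2],0.5],[[0,0,0],[0,0,0.2],0.5]]'
python3 - <<'E'
from m import *
c=cam("wrist");im=bot.capture("wrist");cv2.imwrite("pics/w1.png",im);print(bot.get_obs()["tool_pos"])
for k,v in dict(R=RED,B=BLUE,Y=YEL,G=GRN).items():
    for b in blobs(im,*v,100): print(k,b[0],b[1],b[3],np.round(onz("wrist",b[0],32,c),1))
E
```

```text
time: 1.77
tool_pos: [656.5, 2.5, 159.4]
tcp_rot: [-3.139, 0.003, 0.108]
contact_force: [-1.0, 0.3, -1.0]
grip_width: 68.8
finger_force: 0.0
[6.55266461e+02 4.78393812e-01 1.60232346e+02]
R [237.2 167.5] 1118 [37. 38.] [681.   23.6  32. ]
B [219.5 237.5] 332 [13. 33.] [603.1  35.7  32. ]
Y [136. 254.] 124 [44.  8.] [573.8 125.4  32. ]
G [319.  140.6] 1108 [37. 38.] [716.1 -54.   32. ]
```

View pics/w1.png

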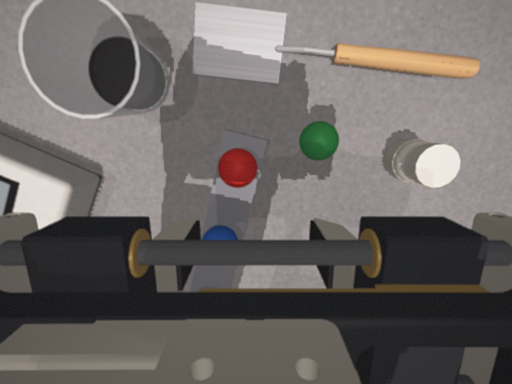

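The wrist view shows the red ball in the rack seat at (237,167), the loose green look-alike at (319,140) and the cup at the upper left. The rack red ball is the one meant, and its position agrees with the top view. I'll align over it and descend partway.

```bash
python3 -m pendant '[[[0.3,0.26,0],[0,0,0],0.5],[[0.3,0.26,0],[0,0,0],0.5],[[0.27,0.25,0],[0,0,0],0.5],[[0,0,-0.4],[0,0,0],0.5],[[0,0,-0.5],[0,0,0],0.5],[[0,0,-0.5],[0,0,0],0.5],[[0,0,-0.5],[0,0,0],0.5],[[0,0,-0.5],[0,0,0],0.5],[[0,0,-0.3],[0,0,0],0.5],[[0,0,0],[0,0,0],0.5]]'
```

```text
time: 2.65
tool_pos: [679.5, 20.4, 79.6]
tcp_rot: [-3.141, 0.004, 0.102]
contact_force: [-0.0, 0.4, 0.3]
grip_width: 68.9
finger_force: 0.0
```

```bash
python3 -m pendant '[[[0.05,0.1,-0.3],[0,0,0],0.5],[[0,0,-0.4],[0,0,0],0.5],[[0,0,-0.4],[0,0,0],0.5],[[0,0,-0.28],[0,0,0],0.5],[[0,0,0],[0,0,0],0.5],[[0,0,0],[0,0,0],-0.5],[[0,0,0],[0,0,0],-0.5],[[0,0,0],[0,0,0],-0.5],[[0,0,0],[0,0,0],-0.5],[[0,0,0],[0,0,0],-0.5]]'
```

```text
time: 3.48
tool_pos: [683.0, 24.1, 41.0]
tcp_rot: [3.141, -0.001, 0.103]
contact_force: [0.3, -5.0, 2.5]
grip_width: 40.1
finger_force: 2.9
```

```bash
python3 -m pendant '[[[0,0,0],[0,0,0],-1],[[0,0,0],[0,0,0],-1],[[0,0,0.1],[0,0,0],-1],[[0,0,0.2],[0,0,0],-1],[[0,0,0.4],[0,0,0],-1],[[0,0,0.6],[0,0,0],-1],[[0,0,0.6],[0,0,0],-1],[[0,0,0.6],[0,0,0],-1],[[0,0,0.6],[0,0,0],-1],[[0,0,0.4],[0,0,0],-1]]'
```

```text
time: 4.32
tool_pos: [683.4, 24.4, 148.5]
tcp_rot: [3.141, -0.003, 0.103]
contact_force: [-0.6, 0.1, -0.7]
grip_width: 38.7
finger_force: 30.0
```

```bash
python3 -m pendant '[[[-0.2,-0.6,0],[0,0,-0.25],-1],[[-0.4,-0.9,0],[0,0,-0.25],-1],[[-0.4,-0.9,0],[0,0,-0.25],-1],[[-0.4,-0.9,0],[0,0,-0.25],-1],[[-0.5,-0.9,0],[0,0,-0.25],-1],[[-0.5,-0.9,0],[0,0,-0.25],-1],[[-0.5,-0.9,0],[0,0,-0.25],-1],[[-0.5,-0.9,0],[0,0,-0.25],-1],[[-0.5,-0.9,0],[0,0,-0.25],-1],[[-0.1,-0.5,0],[0,0,-0.25],-1]]'
cat > w.py <<'E'
import sys
from m import *
n,z=sys.argv[1],float(sys.argv[2])
c=cam("wrist");im=bot.capture("wrist");cv2.imwrite(f"pics/{n}.png",im);o=bot.get_obs();print(o["tool_pos"],o["tcp_rot"])
for k,v in dict(R=RED,B=BLUE).items():
    for b in blobs(im,*v,100): print(k,b[0],b[1],b[3],np.round(onz("wrist",b[0],z,c),1))
E
python3 w.py w2 12
```

```text
time: 5.15
tool_pos: [560.6, -227.4, 146.0]
tcp_rot: [3.141, 0.001, -0.201]
contact_force: [0.3, 0.5, -0.0]
grip_width: 38.7
finger_force: 30.0
[ 561.28073061 -229.35123135  146.04649709] [ 3.13977468e+00 -6.66962378e-04 -2.04474071e-01]
R [254.  265.5] 410 [12. 48.] [ 476.2 -208.6   12. ]
R [254.5 237. ] 1280 [27. 63.] [ 510.2 -216.2   12. ]
R [311.6 145.5] 3378 [62.9 67.2] [ 596.3 -292.8   12. ]
B [283. 276.] 178 [10.3 25. ] [ 456.4 -238.6   12. ]
B [  5.7 205. ] 198 [20. 16.] [599.4  36.3  12. ]
```

View pics/w2.png

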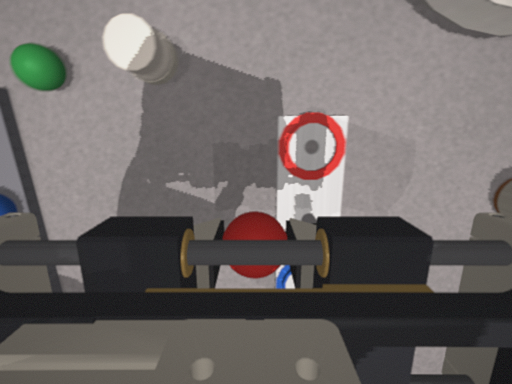

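The pocket with the red rim is at (312,146), world (596,-292.5), and the ball hangs between the fingers at (254,245).

```bash
python3 -m pendant '[[[0.25,-0.5,0],[0,0,0],-1],[[0.3,-0.5,0],[0,0,0],-1],[[0.3,-0.5,0],[0,0,0],-1],[[0.3,-0.5,0],[0,0,0],-1],[[0.1,-0.13,-0.3],[0,0,0],-1],[[0,0,-0.5],[0,0,0],-1],[[0,0,-0.6],[0,0,0],-1],[[0,0,-0.6],[0,0,0],-1],[[0,0,-0.5],[0,0,0],-1],[[0,0,0],[0,0,0],-1]]'
```

```text
time: 6.03
tool_pos: [598.3, -286.3, 66.1]
tcp_rot: [-3.139, 0.007, -0.197]
contact_force: [-0.2, 0.3, -0.8]
grip_width: 38.6
finger_force: 30.0
```

```bash
python3 -m pendant '[[[0,-0.2,0],[0,0,0],-1],[[0,0,-0.3],[0,0,0],-1],[[0,0,-0.2],[0,0,0],-1],[[0,0,0],[0,0,0],-1],[[0,0,0],[0,0,0],-1],[[0,0,0],[0,0,0],-1],[[0,0,0],[0,0,0],-1],[[0,0,0],[0,0,0],-1],[[0,0,0],[0,0,0],-1],[[0,0,0],[0,0,0],-1]]'; python3 w.py w3 12; python3 -c "
from plant import bot
print(bot.get_obs()['tool_pos'])"
```

```text
time: 6.87
tool_pos: [600.2, -294.7, 55.6]
tcp_rot: [3.141, -0.0, -0.197]
contact_force: [-0.1, 0.8, -0.5]
grip_width: 38.4
finger_force: 30.0
[ 600.22932741 -294.70968018   55.53380789] [ 3.14138173e+00 -2.61680356e-04 -1.97221478e-01]
R [254.5 265.5] 394 [12. 47.] [ 565.  -286.7   12. ]
R [254.5 237. ] 1277 [27. 63.] [ 587.9 -291.3   12. ]
R [254.5 218. ] 1454 [39. 91.] [ 602.5 -294.2   12. ]
[ 600.22932741 -294.70968018   55.53380789]
```

```bash
python3 -m pendant '[[[-0.08,0.02,-0.15],[0,0,0],-1],[[0,0,-0.2],[0,0,0],-1],[[0,0,-0.15],[0,0,0],-1],[[0,0,-0.1],[0,0,0],-1],[[0,0,-0.05],[0,0,0],-1],[[0,0,0],[0,0,0],-1],[[0,0,0],[0,0,0],-1],[[0,0,0],[0,0,0],-1],[[0,0,0],[0,0,0],-1],[[0,0,0],[0,0,0],-1]]'
```

```text
time: 7.75
tool_pos: [597.9, -294.1, 36.1]
tcp_rot: [3.141, -0.0, -0.197]
contact_force: [-0.0, 0.3, -0.0]
grip_width: 38.3
finger_force: 30.0
```

```bash
python3 -m pendant '[[[0,0,-0.05],[0,0,0],-1],[[0,0,0],[0,0,0],-0.1],[[0,0,0],[0,0,0],-0.1],[[0,0,0],[0,0,0],0.1],[[0,0,0],[0,0,0],0.3],[[0,0,0],[0,0,0],0.5],[[0,0,0.4],[0,0,0],0.5],[[0,0,0.8],[0,0,0],0.5],[[0,0,0.8],[0,0,0],0.5],[[0,0,0.8],[0,0,0],0.5]]'
python3 - <<'E'
from m import *
b=bot.capture("top");c=bot.capture("scene")
cv2.imwrite("pics/c3.png",cv2.resize(np.hstack([b[150:260,270:400],c[120:230,130:260]]),(780,330),interpolation=cv2.INTER_CUBIC))
E
```

```text
time: 8.58
tool_pos: [597.7, -294.0, 120.2]
tcp_rot: [3.141, -0.0, -0.197]
contact_force: [0.3, -0.9, 0.2]
grip_width: 68.7
finger_force: 0.0
```

View pics/c3.png

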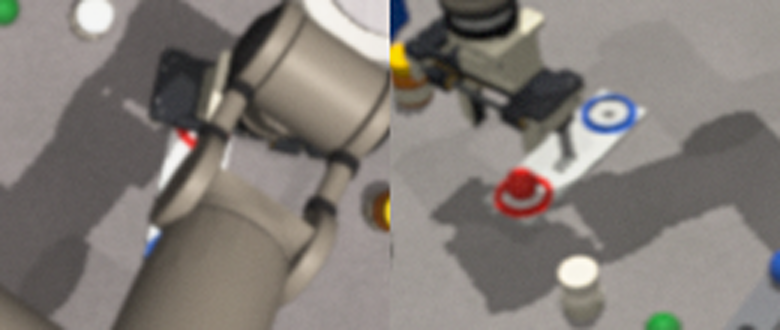

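The scene crop (right half) shows the red ball sitting in the red rim at (523,185). Next is blue at (597,35).

```bash
python3 -m pendant '[[[0,0.5,0.4],[0,0,0.1],0.5],[[0,0.9,0.2],[0,0,0.1],0.5],[[0,1,0],[0,0,0.1],0.5],[[0,1,0],[0,0,0.1],0.5],[[0,1,0],[0,0,0.1],0.5],[[0,1,0],[0,0,0],0.5],[[0,1,0],[0,0,0],0.5],[[0,1,0],[0,0,0],0.5],[[0,1,0],[0,0,0],0.5],[[0,1,0],[0,0,0],0.5]]'; python3 -m pendant '[[[0,1,0],[0,0,0],0.5],[[0,0.6,0],[0,0,0],0.5],[[0,0,0],[0,0,0],0.5],[[0,0,-0.4],[0,0,0],0.5],[[0,0,-0.6],[0,0,0],0.5],[[0,0,-0.6],[0,0,0],0.5],[[0,0,-0.4],[0,0,0],0.5],[[0,0,0],[0,0,0],0.5],[[0,0,0],[0,0,0],0.5],[[0,0,0],[0,0,0],0.5]]'; python3 w.py w4 32
```

```text
time: 9.52
tool_pos: [596.8, -9.7, 136.4]
tcp_rot: [-3.141, 0.001, -0.136]
contact_force: [0.3, 0.7, 0.1]
grip_width: 68.5
finger_force: 0.0
time: 10.35
tool_pos: [598.1, 35.7, 77.2]
tcp_rot: [3.142, -0.001, -0.137]
contact_force: [0.2, -0.3, -1.2]
grip_width: 68.7
finger_force: 0.0
[598.32952254  35.71296645  77.47329416] [ 3.14158095e+00 -1.68855946e-03 -1.37312405e-01]
B [256.2 222. ] 1905 [43. 52.] [596.6  35.5  32. ]
```

```bash
python3 -m pendant '[[[-0.05,0,-0.4],[0,0,0],0.5],[[0,0,-0.5],[0,0,0],0.5],[[0,0,-0.3],[0,0,0],0.5],[[0,0,-0.05],[0,0,0],0.5],[[0,0,0],[0,0,0],0.5],[[0,0,0],[0,0,0],-0.5],[[0,0,0],[0,0,0],-0.5],[[0,0,0],[0,0,0],-1],[[0,0,0],[0,0,0],-1],[[0,0,0],[0,0,0],-1]]';python3 -m pendant '[[[0,0,0],[0,0,0],-1],[[0,0,0],[0,0,0],-1],[[0,0,0.1],[0,0,0],-1],[[0,0,0.2],[0,0,0],-1],[[0,0,0.4],[0,0,0],-1],[[0,0,0.6],[0,0,0],-1],[[0,0,0.6],[0,0,0],-1],[[0,0,0.6],[0,0,0],-1],[[0,0,0.6],[0,0,0],-1],[[0,0,0.6],[0,0,0],-1]]'
```

```text
time: 11.23
tool_pos: [596.5, 35.7, 39.3]
tcp_rot: [3.141, -0.001, -0.137]
contact_force: [-0.7, -8.3, 4.3]
grip_width: 39.9
finger_force: 4.0
time: 12.07
tool_pos: [596.3, 36.2, 151.8]
tcp_rot: [-3.141, -0.001, -0.137]
contact_force: [-0.4, 0.7, 0.2]
grip_width: 38.7
finger_force: 30.0
```

```bash
python3 -m pendant '[[[-0.4,-0.5,0],[0,0,-0.1],-1],[[-0.7,-0.8,0],[0,0,-0.1],-1],[[-0.8,-0.9,0],[0,0,-0.1],-1],[[-0.8,-0.9,0],[0,0,-0.1],-1],[[-0.8,-1,0],[0,0,-0.1],-1],[[-0.8,-1,0],[0,0,0],-1],[[-0.8,-1,0],[0,0,0],-1],[[-0.7,-0.9,0],[0,0,0],-1],[[-0.6,-0.8,0],[0,0,0],-1],[[0,0,0],[0,0,0],-1]]'; python3 -m pendant '[[[0,0,0],[0,0,0],-1],[[0,0,0],[0,0,0],-1],[[0,0,0],[0,0,0],-1],[[0,0,0],[0,0,0],-1],[[0,0,0],[0,0,0],-1],[[0,0,0],[0,0,0],-1],[[0,0,0],[0,0,0],-1],[[0,0,0],[0,0,0],-1],[[0,0,0],[0,0,0],-1],[[0,0,0],[0,0,0],-1]]';python3 w.py w5 12
```

```text
time: 12.9
tool_pos: [402.0, -201.3, 150.9]
tcp_rot: [3.14, -0.001, -0.201]
contact_force: [0.5, -0.1, -0.5]
grip_width: 38.2
finger_force: 30.0
time: 13.73
tool_pos: [404.3, -198.0, 149.8]
tcp_rot: [3.142, 0.0, -0.197]
contact_force: [0.2, -0.6, -0.9]
grip_width: 38.7
finger_force: 30.0
[ 404.28487406 -198.06095662  149.83990829] [ 3.14152405e+00 -1.65838501e-05 -1.97252147e-01]
R [315.   0.] 352 [10. 48.] [ 567.9 -285.7   12. ]
B [254.  265.5] 286 [ 9. 44.] [ 317.8 -179.1   12. ]
B [254.5 236. ] 1493 [30. 65.] [ 353.5 -186.9   12. ]
B [309. 147.] 3244 [64. 64.] [ 438.9 -261.2   12. ]
```

View pics/w5.png

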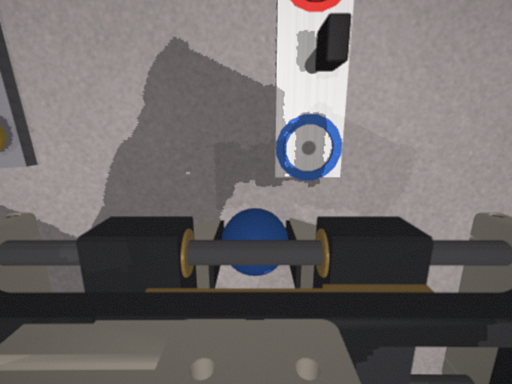

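The pocket with the blue rim is at (309,147), world (439,-261), and the grip block is at (333,42).

```bash
python3 -m pendant '[[[0.25,-0.5,0],[0,0,0],-1],[[0.3,-0.5,0],[0,0,0],-1],[[0.3,-0.5,0],[0,0,0],-1],[[0.3,-0.5,0],[0,0,0],-1],[[0,-0.1,-0.4],[0,0,0],-1],[[0,0,-0.7],[0,0,0],-1],[[0,0,-0.8],[0,0,0],-1],[[0,0,-0.7],[0,0,0],-1],[[0,0,-0.5],[0,0,0],-1],[[0,0,0],[0,0,0],-1]]';python3 -m pendant '[[[0,0,0],[0,0,0],-1],[[0,0,0],[0,0,0],-1],[[0,0,0],[0,0,0],-1],[[0,0,0],[0,0,0],-1],[[0,0,0],[0,0,0],-1],[[0,0,0],[0,0,0],-1],[[0,0,0],[0,0,0],-1],[[0,0,0],[0,0,0],-1],[[0,0,0],[0,0,0],-1],[[0,0,0],[0,0,0],-1]]'
```

```text
time: 14.62
tool_pos: [437.1, -259.9, 54.0]
tcp_rot: [-3.139, 0.005, -0.198]
contact_force: [-0.2, -0.2, 0.1]
grip_width: 38.4
finger_force: 30.0
time: 15.45
tool_pos: [438.7, -261.0, 56.8]
tcp_rot: [3.142, 0.0, -0.197]
contact_force: [-0.3, -0.2, -1.0]
grip_width: 38.5
finger_force: 30.0
```

```bash
python3 -m pendant '[[[0,0,-0.15],[0,0,0],-1],[[0,0,-0.2],[0,0,0],-1],[[0,0,-0.2],[0,0,0],-1],[[0,0,-0.15],[0,0,0],-1],[[0,0,-0.08],[0,0,0],-1],[[0,0,0],[0,0,0],-1],[[0,0,0],[0,0,0],-1],[[0,0,0],[0,0,0],-1],[[0,0,0],[0,0,0],-1],[[0,0,0],[0,0,0],-1]]'; python3 -m pendant '[[[0,0,0],[0,0,0],-0.1],[[0,0,0],[0,0,0],-0.1],[[0,0,0],[0,0,0],-0.1],[[0,0,0],[0,0,0],0.1],[[0,0,0],[0,0,0],0.3],[[0,0,0],[0,0,0],0.5],[[0,0,0.4],[0,0,0],0.5],[[0,0,0.8],[0,0,0],0.5],[[0,0,0.8],[0,0,0],0.5],[[0,0,0.8],[0,0,0],0.5]]'
```

```text
time: 16.28
tool_pos: [438.9, -261.2, 33.6]
tcp_rot: [3.141, -0.0, -0.197]
contact_force: [-0.4, 0.7, -1.4]
grip_width: 38.7
finger_force: 30.0
time: 17.12
tool_pos: [438.5, -260.8, 118.2]
tcp_rot: [-3.141, 0.001, -0.197]
contact_force: [1.3, 0.0, 0.0]
grip_width: 68.7
finger_force: 0.0
```

```bash
python3 -m pendant '[[[0,0,0.6],[0,0,0],0.3],[[0,0,0.8],[0,0,0],0.3],[[0,0,0.6],[0,0,0],0.3],[[0,0,0],[0,0,0],0.3],[[0,0,0],[0,0,0],0.3],[[0,0,0],[0,0,0],0.3],[[0,0,0],[0,0,0],0.3],[[0,0,0],[0,0,0],0.3],[[0,0,0],[0,0,0],0.3],[[0,0,0],[0,0,0],0.3]]'; python3 w.py w6 25; python3 -c "
from h import *
print(proj('wrist',[517.5,-277,90]),proj('wrist',[439,-261,25]))"
```

```text
time: 17.95
tool_pos: [438.6, -260.9, 176.8]
tcp_rot: [-3.141, 0.001, -0.197]
contact_force: [-0.3, 0.1, 0.0]
grip_width: 59.5
finger_force: 0.0
[ 438.66305141 -260.99402915  176.98617009] [-3.14128870e+00  7.72679388e-04 -1.97207438e-01]
R [255.5  33.8] 3680 [70. 65.] [ 590.  -291.2   25. ]
B [255.9 184.5] 2428 [55. 56.] [ 442.2 -262.2   25. ]
[255.95704715 108.97959725] [255.3765749  187.50456756]
```

View pics/w6.png

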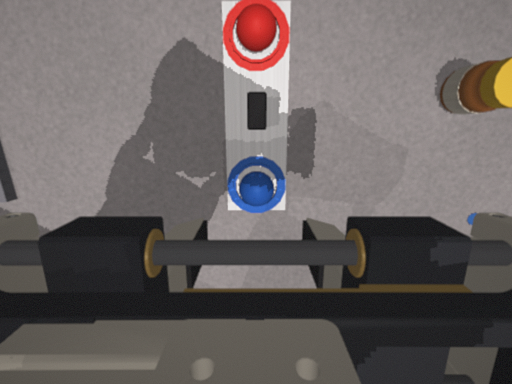

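Both balls sit in their own rims: red (256,30), blue (257,187). The grip block is at (257,110), as predicted, so I'll align over it and go down.

```bash
python3 -m pendant '[[[0.5,-0.1,0],[0,0,0],0.3],[[0.7,-0.14,0],[0,0,0],0.3],[[0.7,-0.14,0],[0,0,0],0.3],[[0.5,-0.1,0],[0,0,0],0.3],[[0.23,-0.05,0],[0,0,0],0.3],[[0,0,0],[0,0,0],0.3],[[0,0,-0.5],[0,0,0],0.3],[[0,0,-0.5],[0,0,0],0.3],[[0,0,-0.5],[0,0,0],0.3],[[0,0,0],[0,0,0],0.3]]';python3 -m pendant '[[[0,0,0],[0,0,0],0.3],[[0,0,-0.4],[0,0,0],0.3],[[0,0,-0.5],[0,0,0],0.3],[[0,0,-0.5],[0,0,0],0.3],[[0,0,-0.4],[0,0,0],0.3],[[0,0,-0.17],[0,0,0],0.3],[[0,0,0],[0,0,0],0.3],[[0,0,0],[0,0,0],0.3],[[0,0,0],[0,0,0],0.3],[[0,0,0],[0,0,0],0.3]]'; python3 w.py w7 12
```

```text
time: 18.83
tool_pos: [515.2, -275.8, 129.6]
tcp_rot: [-3.139, 0.006, -0.197]
contact_force: [-0.3, 0.3, -0.4]
grip_width: 59.8
finger_force: 0.0
time: 19.67
tool_pos: [518.2, -277.3, 74.5]
tcp_rot: [3.141, -0.002, -0.197]
contact_force: [-0.8, 0.7, 0.2]
grip_width: 59.8
finger_force: 0.0
[ 518.08612116 -277.25317621   74.30253591] [ 3.14081136e+00 -1.46311624e-03 -1.97157260e-01]
R [256. 109.] 6866 [96. 91.] [ 595.7 -293.1   12. ]
B [281.5 277.5] 238 [28.3 13.1] [ 457.2 -287.7   12. ]
B [231. 277.] 257 [13.2 29.6] [ 466.1 -245.7   12. ]
```

Close slowly onto the grip, then lift slowly.

```bash
python3 -m pendant '[[[0,0,-0.05],[0,0,0],0],[[0,0,0],[0,0,0],-0.3],[[0,0,0],[0,0,0],-0.5],[[0,0,0],[0,0,0],-0.6],[[0,0,0],[0,0,0],-0.7],[[0,0,0],[0,0,0],-0.8],[[0,0,0],[0,0,0],-0.9],[[0,0,0],[0,0,0],-1],[[0,0,0],[0,0,0],-1],[[0,0,0],[0,0,0],-1]]';python3 -m pendant '[[[0,0,0],[0,0,0],-1],[[0,0,0],[0,0,0],-1],[[0,0,0.05],[0,0,0],-1],[[0,0,0.1],[0,0,0],-1],[[0,0,0.15],[0,0,0],-1],[[0,0,0.2],[0,0,0],-1],[[0,0,0.2],[0,0,0],-1],[[0,0,0.2],[0,0,0],-1],[[0,0,0.2],[0,0,0],-1],[[0,0,0.2],[0,0,0],-1]]'
```

```text
time: 20.55
tool_pos: [517.5, -276.9, 71.6]
tcp_rot: [-3.142, 0.0, -0.197]
contact_force: [-0.8, -1.0, -1.9]
grip_width: 15.7
finger_force: 30.0
time: 21.38
tool_pos: [517.7, -277.0, 111.7]
tcp_rot: [3.141, -0.0, -0.197]
contact_force: [0.2, 0.1, -3.7]
grip_width: 15.8
finger_force: 30.0
```

```bash
python3 -m pendant '[[[0,0,0.3],[0,0,0],-1],[[0,0,0.4],[0,0,0],-1],[[0,0,0.5],[0,0,0],-1],[[0,0,0.5],[0,0,0],-1],[[0,0,0.5],[0,0,0],-1],[[0,0,0.5],[0,0,0],-1],[[0,0,0.4],[0,0,0],-1],[[0,0,0.3],[0,0,0],-1],[[0,0,0.2],[0,0,0],-1],[[0,0,0.1],[0,0,0],-1]]';python3 -m pendant '[[[0,0.1,0],[0,0,0],-1],[[0,0.2,0],[0,0,0],-1],[[0,0.3,0],[0,0,0],-1],[[0.04,0.4,0],[0,0,-0.04],-1],[[0.04,0.5,0],[0,0,-0.04],-1],[[0.04,0.6,0],[0,0,-0.04],-1],[[0.04,0.6,0],[0,0,-0.04],-1],[[0.04,0.6,0],[0,0,-0.04],-1],[[0.04,0.6,0],[0,0,-0.04],-1],[[0.04,0.6,0],[0,0,-0.04],-1]]';python3 -m pendant '[[[0.04,0.6,0],[0,0,-0.04],-1],[[0.04,0.6,0],[0,0,-0.04],-1],[[0.04,0.6,0],[0,0,-0.04],-1],[[0.04,0.6,0],[0,0,-0.04],-1],[[0.04,0.6,0],[0,0,-0.04],-1],[[0.04,0.6,0],[0,0,-0.04],-1],[[0.04,0.6,0],[0,0,-0.04],-1],[[0.04,0.6,0],[0,0,-0.04],-1],[[0.04,0.6,0],[0,0,-0.04],-1],[[0.04,0.6,0],[0,0,-0.04],-1]]'
```

```text
time: 22.22
tool_pos: [517.8, -277.1, 222.8]
tcp_rot: [3.141, -0.001, -0.197]
contact_force: [0.4, -1.3, -3.0]
grip_width: 15.7
finger_force: 30.0
time: 23.05
tool_pos: [525.7, -139.8, 221.5]
tcp_rot: [-3.141, 0.001, -0.231]
contact_force: [1.0, -0.0, -3.4]
grip_width: 15.9
finger_force: 30.0
time: 23.88
tool_pos: [537.3, 40.1, 221.5]
tcp_rot: [3.142, 0.001, -0.278]
contact_force: [1.2, 1.1, -3.0]
grip_width: 16.0
finger_force: 30.0
```

```bash
python3 -m pendant '[[[0.04,0.6,0],[0,0,-0.04],-1],[[0.04,0.6,0],[0,0,-0.04],-1],[[0.04,0.6,0],[0,0,-0.04],-1],[[0.04,0.6,0],[0,0,-0.04],-1],[[0.04,0.6,0],[0,0,-0.04],-1],[[0.04,0.6,0],[0,0,-0.04],-1],[[0.04,0.6,0],[0,0,-0.04],-1],[[0.04,0.6,0],[0,0,-0.04],-1],[[0.04,0.6,0],[0,0,-0.04],-1],[[0.04,0.6,0],[0,0,-0.04],-1]]';python3 -m pendant '[[[0,0.6,0],[0,0,0],-1],[[0,0.5,0],[0,0,0],-1],[[0,0.4,0],[0,0,0],-1],[[0,0.3,0],[0,0,0],-1],[[0,0.2,0],[0,0,0],-1],[[0,0.1,0],[0,0,0],-1],[[0,0,0],[0,0,0],-1],[[0,0,0],[0,0,0],-1],[[0,0,0],[0,0,0],-1],[[0,0,0],[0,0,0],-1]]'
python3 - <<'E'
from m import *
a=bot.capture("scene");b=bot.capture("top")
cv2.imwrite("pics/c8.png",cv2.resize(np.hstack([b[110:270,90:270],a[110:270,230:410]]),(792,352),interpolation=cv2.INTER_CUBIC))
c=cam("wrist");w=bot.capture("wrist");cv2.imwrite("pics/w8.png",w);o=bot.get_obs();print(o['tool_pos'],o['tcp_rot'])
for b in blobs(w,*RED,100)+blobs(w,*BLUE,100): print(b[0],b[1],onz("wrist",b[0],165,c))
E
```

```text
time: 24.72
tool_pos: [549.0, 220.0, 221.4]
tcp_rot: [3.141, 0.001, -0.326]
contact_force: [1.0, -0.5, -3.3]
grip_width: 15.9
finger_force: 30.0
time: 25.55
tool_pos: [550.2, 280.4, 221.9]
tcp_rot: [3.141, -0.0, -0.328]
contact_force: [-0.2, -0.5, -3.2]
grip_width: 15.6
finger_force: 30.0
[550.18658956 280.61285032 221.92061084] [ 3.14149792e+00 -5.62024922e-05 -3.27398918e-01]
[254.5 107.7] 7067 [625.69615193 255.87849637 165.        ]
[ 74.5 234.5] 664 [580.86104941 421.69763057 165.        ]
```

View pics/c8.png

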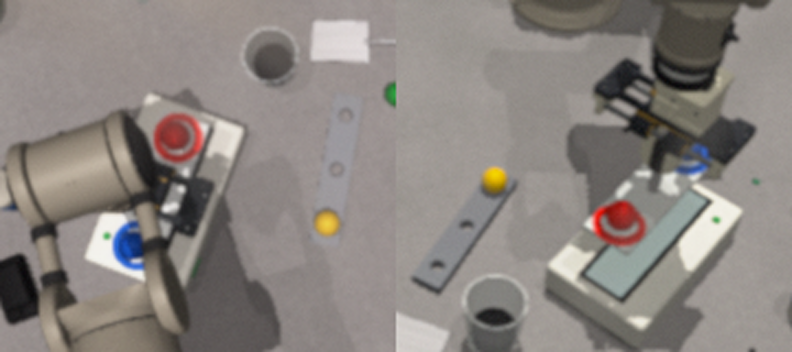

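View pics/w8.png

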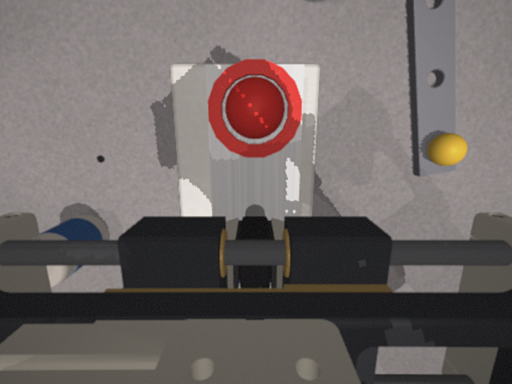

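The red ball stays in its rim at (255,107) in the wrist view. The blue ball is in its rim in the top view, and yellow is untouched. The reader's far corners are at (173,66) and (319,66), so the tray needs about 9 mm more in +y and 30 mm down.

```bash
python3 -m pendant '[[[0,0.1,0],[0,0,0],-1],[[0,0.1,-0.1],[0,0,0],-1],[[0,0.1,-0.2],[0,0,0],-1],[[0,0,-0.2],[0,0,0],-1],[[0,0,-0.2],[0,0,0],-1],[[0,0,-0.2],[0,0,0],-1],[[0,0,-0.1],[0,0,0],-1],[[0,0,0],[0,0,0],-1],[[0,0,0],[0,0,0],-1],[[0,0,0],[0,0,0],-1]]';python3 -m pendant '[[[0,0,0],[0,0,0],-1],[[0,0,0],[0,0,0],-1],[[0,0,0],[0,0,0],-1],[[0,0,0],[0,0,0],-1],[[0,0,0],[0,0,0],-1],[[0,0,0],[0,0,0],-1],[[0,0,0],[0,0,0],-1],[[0,0,0],[0,0,0],-1],[[0,0,0],[0,0,0],-1],[[0,0,0],[0,0,0],-1]]'
python3 - <<'E'
from m import *
c=cam("wrist");w=bot.capture("wrist")
e=[onz("wrist",p,60) for p in [(173,66),(319,66)]]
for b in blobs(w,*RED,100): print(b[0],b[1],onz("wrist",b[0],132,c))
g=cv2.cvtColor(w,cv2.COLOR_BGR2HSV);m=cv2.inRange(g,(0,0,185),(40,60,255))[:210]
k=max(cv2.findContours(m,0,2)[0],key=cv2.contourArea);print(cv2.boundingRect(k))
x,y,ww,h=cv2.boundingRect(k)
f=[onz("wrist",p,60,c) for p in[(x,y),(x+ww,y)]];mid=(f[0]+f[1])/2
u=np.array([np.cos(.322),-np.sin(.322)]);print(np.linalg.norm(f[0]-f[1]),"box centre",mid[:2]-135*u)
b=bot.capture("top");s=bot.capture("scene")
for n,i in(("top",b),("scene",s)):
  for k,v in dict(R=RED,B=BLUE,Y=YEL).items():
    print(n,k,[(q[0],q[1],np.round(onz(n,q[0],32 if k=='Y' else 132)[:2])) for q in blobs(i,*v,40) if q[1]<900])
E
```

```text
time: 26.53
tool_pos: [550.3, 290.0, 192.1]
tcp_rot: [-3.141, -0.0, -0.327]
contact_force: [-0.6, 0.8, -2.9]
grip_width: 15.9
finger_force: 30.0
time: 27.37
tool_pos: [550.1, 290.0, 191.8]
tcp_rot: [3.141, 0.0, -0.327]
contact_force: [0.2, 0.7, -3.7]
grip_width: 15.8
finger_force: 30.0
[254. 108.] 7057 [625.67234049 265.78492494 132.        ]
(247, 54, 90, 121)
83.43767769075966 box centre [535.90582711 258.4968926 ]
top R [(array([169.1, 173.1]), 322, array([624., 264.]))]
top B [(array([150.5, 221. ]), 146, array([473., 317.]))]
top Y [(array([403.4, 220.3]), 132, array([ 495., -515.])), (array([238.3, 211.1]), 78, array([512.,  46.])), (array([292., 129.]), 110, array([ 796., -128.]))]
scene R [(array([466.1, 312.5]), 196, array([784., 650.])), (array([333., 218.]), 314, array([625., 267.]))]
scene B [(array([420.1, 247.1]), 130, array([631., 516.])), (array([ 42. , 155.5]), 325, array([ 740., -684.]))]
scene Y [(array([187.5, 244. ]), 178, array([ 809., -121.])), (array([  7., 241.]), 164, array([1012., -636.])), (array([274.5, 191.5]), 84, array([512.,  49.])), (array([ 65.5, 142.5]), 102, array([ 583., -754.])), (array([134.4, 141. ]), 133, array([ 478., -520.])), (array([ 26., 133.]), 743, array([ 598., -930.])), (array([139.,  72.]), 510, array([  85., -750.]))]
```

The mask measured 83 mm where the box is 160 mm wide, so I'm discarding that check. I'll redo it with the corners read from the w8 picture and that picture's camera pose.

```bash
python3 - <<'E'
from m import *
K,d,T=cam("wrist");T=T.copy();T[:3,3]-=T[:3,:3]@np.array([0,-9.4,30.1])
f=[onz("wrist",p,60,(K,d,T)) for p in[(173,66),(319,66)]];mid=(f[0]+f[1])/2;v=f[1]-f[0]
u=np.array([-v[1],v[0]])/np.hypot(*v[:2]);u*=np.sign(u[0])
print(np.linalg.norm(v),np.arctan2(u[1],u[0]),"centre",mid[:2]-135*u)
E
```

```text
151.90780126717559 -0.3272036654305588 centre [546.25937347 292.41351836]
```

The box centre comes out at (546,292) with yaw -0.327, within 5 mm of the tray (550,290). I'm handing the job in.

```bash
python3 -c "
from plant import bot
print(bot.close_job())"
```

```text
the job is handed in; nothing more can be done
None
```

I handed the job in with the red and blue balls in their own pockets and the tray held level and still, within about 5 mm of the window centre and 6 cm above the glass; `close_job()` returned no verdict.

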